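Close a two-part mould and latch it

TASK

Close the two-part casting mould ready for pouring: push its loose half along the guides fully home against the fixed half, then throw the latch's wire loop over so that it drops behind the keeper hook on the loose half, and then press the latch lever back and down over centre until it lies flat on the fixed half with the loop pulled tight. Leave the pots, the beaker and the plaster piece standing round the mould where they are.

Things in the scene. Friction and masses are not known exactly. Their poses are not given: they have to be found in the camera images.
- mould_frame: fixed mould frame: plywood board 340 x 150 x 15 mm. Origin: centre of its underside, on the bench; x runs level along the guides from the fixed half to the loose half, y across, z up. Fixed half (wood-cased plaster, 110 wide, top at z = 0.080): x = -0.155 to its mating face at x = -0.030. Two guide rails, 114 mm apart, tops at z = 0.033, from x = -0.03 to 0.17.
- mould_half: loose half: wood-cased plaster block 90 (x) x 110 (y) x 65 (z) mm, about 0.8 kg, slides on the board between the rails. Origin: centre of its underside; axes as the frame's; outer face at x = +0.045. Fully home its origin is at x = 0.015 in the frame; it starts 40 to 85 mm short of that.
- lever_pivot (a point): axis of the lever's cross pin, middle of its width, on top of the fixed half at (-0.055, 0, 0.102) in the frame; turns with the lever: at lever angle 0 its axes are the frame's
- lever_end (a point): the free end of the latch lever, middle of the rounded bar there (13 mm thick, 26 mm wide). The lever is a flat steel strap 26 mm wide, 6 mm thick, 105 mm long from its pivot pin; this point is 98.5 mm from the pin
- latch_lever (a joint): lever angle, rad: 0 = shut, flat over the fixed half, pointing to the frame's -x; 1.57 = upright; 2.09 = end stop, leaning to the keeper. Stays where left (about 1.3 N at its end moves it). With the loop hooked and the half home the loop tightens from about 1.2, is tightest near 0.4, then holds the lever shut (about 5 N at its end). The loop clears the lip of a home half only above about 1.7.
- latch_loop (a joint): wire loop's angle relative to the lever, rad: 0 = along the lever, pointing away from its pivot; grows as the loop swings over towards the keeper; -1.05 = stop, laid back behind the lever. Turns freely and falls by its weight. Its pin is on the lever, 28 mm from the lever's pivot, at (-0.0276, 0, -0.0049) in the axes of lever_pivot.
- loop_bar (a point): middle of the loop's cross bar (6 mm round, about 50 mm long, along the frame's y), 100 mm from the loop's pin; the loop's two side wires run 45 mm apart, one on each side of the lever, and straddle the keeper
- loop_spring (a joint): how far the loop's springs are stretched, in m: 0 = slack; about 0.004 to 0.006 when the lever is shut over a hooked loop (stiffness 3.5 N/mm)
- keeper_seat (a point): where the loop's bar lies when hooked: behind the keeper's upright, under its lip, at (0.006, 0, 0.068) in the loose half. The steel keeper, mid-width on the half's top, is 28 mm wide, 15 high, slopes up from the latch side to an upright (x = -0.003 to 0.003 in the half); its lip overhangs to x = 0.010, underside 10 mm above the half's top.
- low_pot: bystander: pigment pot, 55 mm wide, 64 mm high, loose; origin at the centre of its underside
- tall_pot: bystander: pigment pot, 55 mm wide, 76 mm high, loose; origin at the centre of its underside
- cast_block: bystander: plaster piece 68 x 92 x 44 mm with a small knob, loose; origin at the centre of its underside
- empty_beaker: bystander: open beaker, 81 mm wide, 92 mm high, loose; origin at the centre of its underside
There are look-alikes about, which are no part of the job. What is shaped like the mould_half but blue is not meant.

How it is judged:
By the outcome, as a careful person would: the job done as asked, in the order asked, and still so for the second after the job is handed in, with the robot touching nothing.
It also fails if it takes over 64 s, if anything falls off the work surface, if the arm or the gripper's body presses on something with over 40 N, if the wrist force passes 120 N, or if a joint passes its speed limit or range.

ROBOT

A 6-joint arm with a two-finger parallel gripper is mounted at the origin on the work surface; the furniture and walls round the work are solid. World frame = base frame: x ahead of the robot, y to its left, z up, the work surface at z = 0. Lengths are in m, angles in rad, forces in N, time in s.
With the tool pointing down it reaches from about 0.3 to 0.85 m from the base axis. Payload 4.2 kg.
Tool frame: the origin (TCP) lies at the very end of the fingers, on their centre line; the grasp point (between the pads) lies 19 mm behind it; y points along the fingers, x is the direction in which the jaws open and shut, and the axes are right-handed (so a half turn about y gives the same grasp; the last joint's range is limited). The gripper opens to 91 mm and grips with 3 to 60 N. Pads are 32 mm wide; open, the fingers measure 118 mm over their backs; the gripper's body (76 mm by 178 mm) begins 60 mm behind the grasp point.
Start: joints at [-1.213, 0.32, 1.565, -0, 1.257, -0.02], TCP at [0.212, -0.534, 0.214] pointing down, gripper open.
Joint ranges: [-3.11, 3.11], [-0.84, 2.01], [0.21, 2.61], [-1.34, 4.49], [0.05, 2.63], [-2.56, 2.56]. Speed limits (rad/s): [2.57, 2.57, 3.14, 3.14, 3.14, 3.14].

INTERFACE

Orientations are given as [roll, pitch, yaw] about the fixed x, y, z axes, in that order (R = Rz(yaw) Ry(pitch) Rx(roll)).
In Python, from bench import manip gives the robot as it stands.
- The arm moves only by the shell command python3 -m pendant 'ROWS' [OPENING]. ROWS is JSON, a list of rows, each a list of 2 entries, a list of its own where there are three numbers: the shift along the tool's x, y, z in m, then the turn, a rotation vector about the tool's x, y, z in rad. In form: [[[dx, dy, dz], [rx, ry, rz]], ...]. A call has 1 to 12 rows; each row is the pose to reach, as a shift and turn from the pose commanded when the call began, along the tool's axes at that moment; what a row does not reach only later rows make up. A row lasts 1/8 s, in which the tool goes at most 62.5 mm and 10.7 degrees, less where a joint would pass 70% of its speed; a pose out of reach is approached as far as the arm can. A call with a gripper value outside its range is refused whole. OPENING is the closure, from -1 (fully open) to 1 (shut), so that 0 is half open, set as the call begins (- or left out, the last holds). The fingers move at their own pace and stop on an object; the grip force is fixed at half the most. Time passes only in rows, so rows that repeat a pose let the fingers close. It gives the time, the measured TCP pose, the force and the opening at its end, in the units of the state.
- manip.sense(): the state, without advancing time (a new reading comes with each control period).
- manip.capture(name): name is "scene" or "top" or "wrist"; returns (picture, depth): 400x640x3 uint8, red, green, blue; 400x640 float32, m along the optical axis (not along the pixel's ray), 0 where there is no reading.
- manip.camera_info(name): a dict with "camera_matrix" (3x3 intrinsics, pixels), "eye" and "rotation" of the camera in the world. Camera axes: x right, y down, z forward; pixel columns grow to the right and rows downward; lengths in m; the calibration is good to about 2 mm. A picture is of the moment at which its call begins: read the wrist's pose just before it. camera_info takes no time and is no camera call; for the wrist camera it gives the pose at the moment of the call.
- manip.finish_job(): hands the job in, once; it reports no verdict.
The state is a dict: "time_s": time; "joint_pos": joint angles; "joint_vel": joint speeds; "joint_torque": joint torques, N m; "ee_pos": TCP position; "eef_rot": TCP orientation; "ft_force": force on the tool from outside, world axes, zero at the start; "wrist_torque": the same for the moment, N m; "grip_width": opening from 0.0 (shut) to 1.0 (fully open).
Only numpy, scipy, OpenCV 4.12 (cv2) and the standard library are available. Lean on these libraries where they do the work, as an engineer would, in place of code of your own. Each camera call takes 0.05 s, during which the arm holds its last target.

## Working session

There is one attempt and no reset: what is moved stays moved. The work goes in short steps, Python scripts to look and compute and a shell command to move; the robot and the scene stay as the last step left them, time stands still between calls to the robot, and variables do not carry over. Pictures are saved under pics/ and viewed, and the job is handed in when it is done.

```bash
ls; mkdir -p pics; python3 - <<'E'
from bench import manip
import cv2,numpy as np
s=manip.sense();print({k:np.round(v,3).tolist() for k,v in s.items()})
for n in("scene","top"):
    p,d=manip.capture(n);cv2.imwrite(f"pics/{n}0.png",p[:,:,::-1]);np.save(f"pics/{n}0.npy",d)
    i=manip.camera_info(n);print(n,{k:np.round(v,4).tolist() for k,v in i.items()})
E
```

```text
pics
{'time_s': 0.0, 'joint_pos': [-1.213, 0.32, 1.566, -0.0, 1.257, -0.02], 'joint_vel': [-0.001, -0.001, 0.0, -0.001, -0.0, -0.001], 'joint_torque': [-0.001, -41.246, -23.198, 0.073, 0.046, -0.0], 'ee_pos': [0.212, -0.534, 0.213], 'eef_rot': [-1.571, 0.002, -1.193], 'ft_force': [0.345, 0.121, 0.795], 'wrist_torque': [0.036, 0.034, -0.045], 'grip_width': 1.0}
scene {'camera_matrix': [[361.4391, 0.0, 317.411], [0.0, 361.4391, 200.8152], [0.0, 0.0, 1.0]], 'eye': [0.3348, 0.4716, 0.9625], 'rotation': [-2.636, 0.0085, -2.7208]}
top {'camera_matrix': [[409.2121, 0.0, 325.6038], [0.0, 409.2121, 201.2241], [0.0, 0.0, 1.0]], 'eye': [0.4706, 0.026, 1.0151], 'rotation': [-3.0852, -0.0039, -1.5466]}
```

View pics/scene0.png

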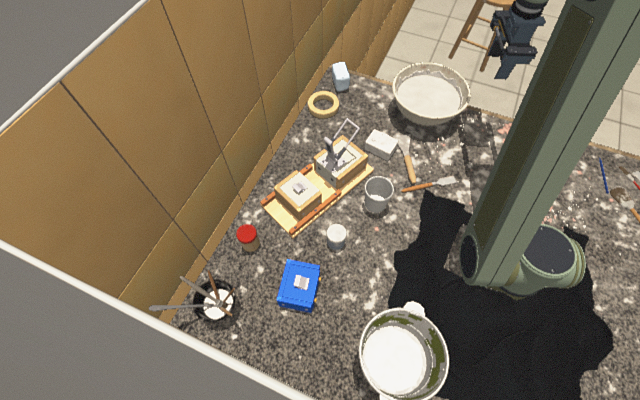

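View pics/top0.png

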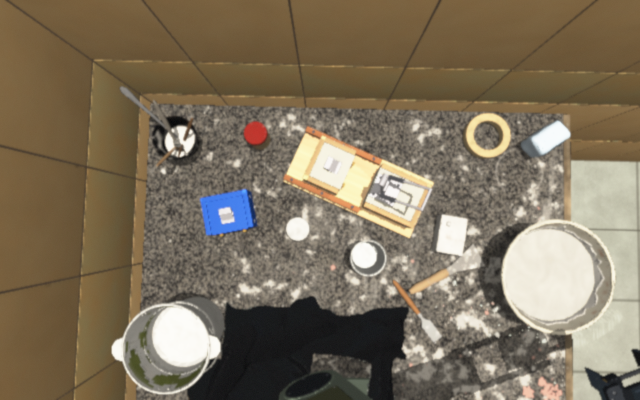

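```bash
cat > h.py <<'E'
import numpy as np,cv2
from bench import manip
from scipy.spatial.transform import Rotation as R
def cam(n,i=None):
    i=i or manip.camera_info(n); return np.array(i["camera_matrix"]),np.array(i["eye"]),R.from_euler('xyz',i["rotation"]).as_matrix()
def ray(n,u,v,z,i=None):
    K,e,Rm=cam(n,i); d=Rm@np.linalg.inv(K)@[u,v,1]; return e+d*(z-e[2])/d[2]
def proj(n,P,i=None):
    K,e,Rm=cam(n,i); q=K@(Rm.T@(np.asarray(P)-e)); return q[:2]/q[2]
def cloud(n,d,i=None):
    K,e,Rm=cam(n,i); v,u=np.mgrid[:d.shape[0],:d.shape[1]]
    q=np.stack([(u-K[0,2])/K[0,0]*d,(v-K[1,2])/K[1,1]*d,d],-1); return q@Rm.T+e
E
python3 - <<'E'
from h import *
a=cv2.imread('pics/top0.png')[115:245,270:450];cv2.imwrite('pics/t0c.png',cv2.resize(a,None,fx=4.4,fy=4.4,interpolation=2))
a=cv2.imread('pics/scene0.png')[105:255,230:400];cv2.imwrite('pics/s0c.png',cv2.resize(a,None,fx=4,fy=4,interpolation=2))
for n in("top","scene"):
    c=cloud(n,np.load(f'pics/{n}0.npy'))
    for u,v in ([(325,165),(400,195),(298,229),(365,255),(452,235),(256,132),(365,165)] if n=="top" else [(297,192),(350,160),(335,235),(247,240)]): print(n,u,v,c[v,u].round(3))
E
```

```text
top 325 165 [0.604 0.027 0.098]
top 400 195 [ 0.542 -0.147  0.08 ]
top 298 229 [0.458 0.086 0.066]
top 365 255 [ 0.398 -0.076  0.007]
top 452 235 [ 0.453 -0.279  0.038]
top 256 132 [0.68  0.189 0.076]
top 365 165 [ 0.619 -0.071  0.016]
scene 297 192 [0.606 0.026 0.079]
scene 350 160 [ 0.51  -0.139  0.077]
scene 335 235 [0.458 0.098 0.065]
scene 247 240 [0.665 0.21  0.074]
```

View pics/t0c.png

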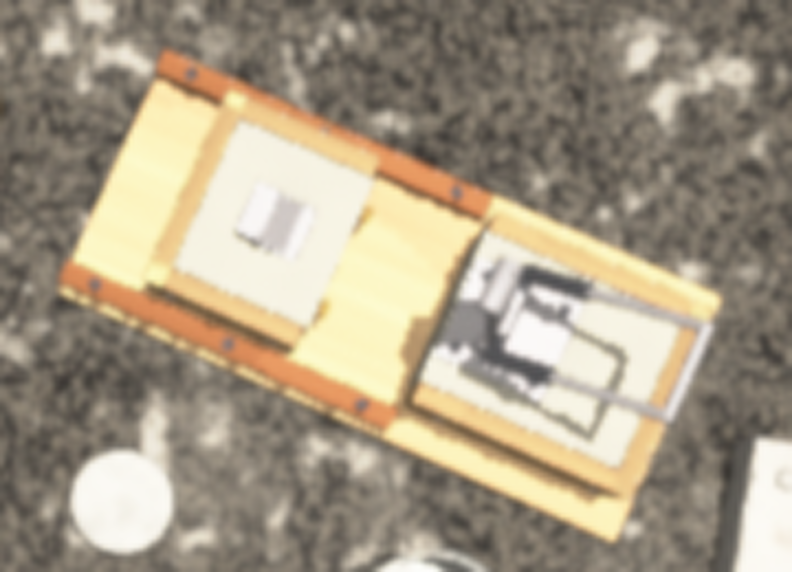

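View pics/s0c.png

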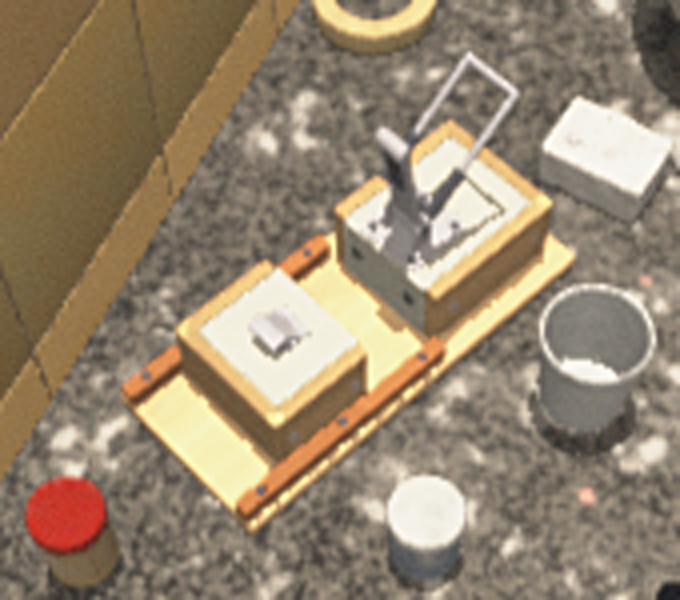

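The crops show the wood‑cased loose half with its keeper at top px (325,165), and the fixed half with the lever near upright at (395,190) and the loop laid back. The only look‑alike for the half is the blue block at top px (228,212), which isn't meant. Next I'll measure the frame.

```bash
python3 - <<'E'
from h import *
g=lambda x,y,z:ray("top",270+x/4.4,115+y/4.4,z)
A=g(62,292,.015);B=g(615,540,.015);C=g(721,300,.015)
print("board",A,B,C,np.linalg.norm(A-B),np.linalg.norm(B-C))
# refine by depth cloud : top face of halves
for n in("top","scene"):
    d=np.load(f'pics/{n}0.npy');c=cloud(n,d)
    m=(c[...,0]>.48)&(c[...,0]<.7)&(c[...,1]>-.25)&(c[...,1]<.11)&(d>0)
    for lo,hi,nm in((.071,.089,'tops80'),(.008,.022,'board')):
        mm=(m&(c[...,2]>lo)&(c[...,2]<hi)).astype(np.uint8)
        k,l,st,ce=cv2.connectedComponentsWithStats(mm)
        for j in range(1,k):
            if st[j,4]>150:
                p=c[l==j][:,:2].astype(np.float32);r=cv2.minAreaRect(p);print(n,nm,st[j,4],np.round(r[0],4),np.round(r[1],3),round(r[2],1),np.median(c[l==j][:,2]).round(4))
E
```

```text
board [0.57336856 0.12647214 0.015     ] [ 0.44299045 -0.18380755  0.015     ] [ 0.57795135 -0.24133056  0.015     ] 0.3365589569083394 0.14670835489882392
top tops80 1738 [0.6087 0.017 ] [0.09 0.11] 67.2 0.0799
top tops80 1374 [ 0.5413 -0.14  ] [0.125 0.11 ] 67.2 0.0803
top tops80 684 [ 0.5478 -0.1591] [0.093 0.044] 72.5 0.0806
top board 733 [0.6187 0.0729] [0.154 0.079] 9.9 0.0154
top board 1728 [ 0.5729 -0.0644] [0.317 0.15 ] 67.2 0.0155
scene tops80 176 [ 0.5643 -0.1777] [0.076 0.036] 78.5 0.0785
scene tops80 872 [ 0.5412 -0.1397] [0.127 0.111] 66.5 0.0791
scene tops80 1033 [0.6088 0.0164] [0.092 0.112] 66.7 0.0785
scene board 454 [ 0.5851 -0.0687] [0.06  0.134] 59.8 0.0145
scene board 315 [ 0.5222 -0.016 ] [0.269 0.022] 68.0 0.0142
scene board 555 [0.6385 0.0779] [0.048 0.111] 67.2 0.0142
```

```bash
cat >> h.py <<'E'
yaw=np.radians(67.2); O=np.array([.5771,-.0547,0]); F=R.from_euler('z',yaw).as_matrix()
def f2w(p): return O+F@np.asarray(p)
def w2f(p): return (np.asarray(p)-O)@F
E
python3 - <<'E'
from h import *
for n in("top","scene"):
    d=np.load(f'pics/{n}0.npy');c=w2f(cloud(n,d))
    m=(d>0)&(abs(c[...,1])<.03)&(c[...,0]>-.25)&(c[...,0]<.03)&(c[...,2]>.1)&(c[...,2]<.3)
    p=c[m];p=p[np.argsort(p[:,2])];print(n,len(p));print(p[::max(1,len(p)//30)].round(3).tolist())
    # keeper
    m=(abs(c[...,1])<.02)&(c[...,0]>.03)&(c[...,0]<.12)&(c[...,2]>.087)&(c[...,2]<.12);print('keeper',c[m].mean(0),c[m].min(0),c[m].max(0))
c=cloud("top",np.load('pics/top0.npy'))
for v in(60,80,95,105,115):print(v,c[v,300].round(3),c[v,360].round(3))
T=[0.212,-.534,.213]
print("push start",f2w([.15,0,.2]),f2w([.15,0,.04]))
E
```

```text
top 544
[[-0.049, 0.006, 0.101], [-0.05, 0.023, 0.13], [-0.051, 0.022, 0.133], [-0.053, -0.021, 0.136], [-0.054, 0.009, 0.138], [-0.054, 0.005, 0.14], [-0.052, -0.001, 0.141], [-0.068, 0.027, 0.143], [-0.068, -0.026, 0.146], [-0.073, 0.018, 0.148], [-0.076, -0.027, 0.151], [-0.08, 0.025, 0.153], [-0.049, 0.004, 0.156], [-0.079, -0.021, 0.158], [-0.093, -0.02, 0.162], [-0.095, 0.024, 0.167], [-0.102, 0.023, 0.172], [-0.104, -0.023, 0.177], [-0.108, -0.022, 0.18], [-0.119, 0.023, 0.185], [-0.043, 0.012, 0.188], [-0.13, -0.009, 0.193], [-0.131, -0.022, 0.195], [-0.131, 0.02, 0.196], [-0.13, 0.009, 0.197], [-0.132, -0.0, 0.198], [-0.032, -0.008, 0.201], [-0.042, 0.005, 0.203], [-0.035, 0.009, 0.205], [-0.035, -0.011, 0.206], [-0.038, -0.007, 0.208]]
keeper [ 0.07675033 -0.00095477  0.09345477] [ 0.06334506 -0.01488417  0.0870514 ] [0.08804246 0.01294132 0.09834613]
scene 384
[[-0.047, -0.016, 0.101], [-0.051, 0.01, 0.104], [-0.051, 0.013, 0.107], [-0.05, -0.006, 0.112], [-0.049, 0.002, 0.122], [-0.053, 0.014, 0.13], [-0.056, 0.015, 0.133], [-0.052, -0.026, 0.135], [-0.048, 0.012, 0.137],
[... 289 characters left out ...]
6], [-0.042, 0.012, 0.179], [-0.118, 0.021, 0.182], [-0.038, 0.001, 0.186], [-0.121, 0.021, 0.188], [-0.042, 0.012, 0.193], [-0.129, 0.02, 0.194], [-0.131, -0.025, 0.195], [-0.032, -0.002, 0.197], [-0.032, 0.006, 0.2], [-0.037, 0.009, 0.202], [-0.037, 0.001, 0.204]]
keeper [ 0.0791437  -0.00044566  0.09283626] [ 0.0670682  -0.01497544  0.08722326] [0.08820956 0.01279608 0.09792148]
60 [0.772 0.078 0.275] [ 0.773 -0.033  0.282]
80 [0.773 0.084 0.168] [ 0.773 -0.042  0.176]
95 [0.773 0.09  0.068] [ 0.773 -0.05   0.079]
105 [ 0.772  0.094 -0.011] [ 0.773 -0.057  0.   ]
115 [0.742 0.093 0.005] [ 0.747 -0.058  0.   ]
push start [0.63522734 0.08357947 0.2       ] [0.63522734 0.08357947 0.04      ]
```

```bash
python3 -m pendant '[[[0,-0.06,0],[0,0,0]],[[0,-0.11,0],[0,0,0]],[[-0.04,-0.11,0.06],[0,0,0]],[[-0.42,-0.11,0.62],[0,-0.797,0]],[[-0.42,-0.11,0.62],[0,-0.797,0]],[[-0.42,-0.11,0.62],[0,-0.797,0]],[[-0.42,-0.11,0.62],[0,-0.797,0]],[[-0.42,-0.11,0.62],[0,-0.797,0]],[[-0.42,-0.11,0.62],[0,-0.797,0]],[[-0.42,-0.11,0.62],[0,-0.797,0]],[[-0.42,-0.11,0.62],[0,-0.797,0]],[[-0.42,-0.11,0.62],[0,-0.797,0]]]' 0.3
```

```text
time_s: 1.6
ee_pos: [0.5646, -0.016, 0.3236]
eef_rot: [-1.571, 0.0, -0.396]
ft_force: [0.7, -0.9, -0.9]
grip_width: 0.349
```

```bash
cat >> h.py <<'E'
def st():
    s=manip.sense();Rm=R.from_euler('xyz',s["eef_rot"]).as_matrix()
    print("t",s["time_s"],"tcp frame",w2f(s["ee_pos"]).round(4),"world",np.round(s["ee_pos"],4),"rot",np.round(s["eef_rot"],3),"F(frame)",(np.array(s["ft_force"])@F).round(2),"grip",round(s["grip_width"],3),"j",np.round(s["joint_pos"],2))
    return s,Rm
def delta(pf):
    s,Rm=st();print("tool delta",((f2w(pf)-s["ee_pos"])@Rm).round(4), "yaw turn", np.degrees(0))
E
python3 -c "
from h import *
delta([.152,0,.045])"
```

```text
t 1.6 tcp frame [0.0308 0.0266 0.3236] world [ 0.5646 -0.016   0.3236] rot [-1.571  0.    -0.396] F(frame) [-0.55 -1.01 -0.92] grip 0.349 j [-0.05  0.26  1.38 -0.    1.5   0.35]
tool delta [0.0269 0.2785 0.1213] yaw turn 0.0
```

```bash
python3 -m pendant '[[[0.01,0,0.06],[0,0,0]],[[0.027,0,0.121],[0,0,0]],[[0.027,0,0.121],[0,0,0]],[[0.027,0,0.121],[0,0,0]],[[0.027,0.06,0.121],[0,0,0]],[[0.027,0.12,0.121],[0,0,0]],[[0.027,0.12,0.121],[0,0,0]]]'; python3 - <<'E'
from h import *
delta([.152,0,.045])
p,d=manip.capture("scene");cv2.imwrite("pics/s1.png",cv2.resize(p[60:310,180:470,::-1],None,fx=2.5,fy=2.5))
E
```

```text
time_s: 2.48
ee_pos: [0.6312, 0.0814, 0.1997]
eef_rot: [-1.577, 0.01, -0.398]
ft_force: [-0.1, -0.6, 0.1]
grip_width: 0.351
t 2.475 tcp frame [0.1464 0.0028 0.1997] world [0.6312 0.0814 0.1997] rot [-1.577  0.01  -0.398] F(frame) [-0.61 -0.15  0.07] grip 0.351 j [ 0.11  0.43  1.43 -0.    1.29  0.51]
tool delta [0.0044 0.1546 0.0065] yaw turn 0.0
```

View pics/s1.png

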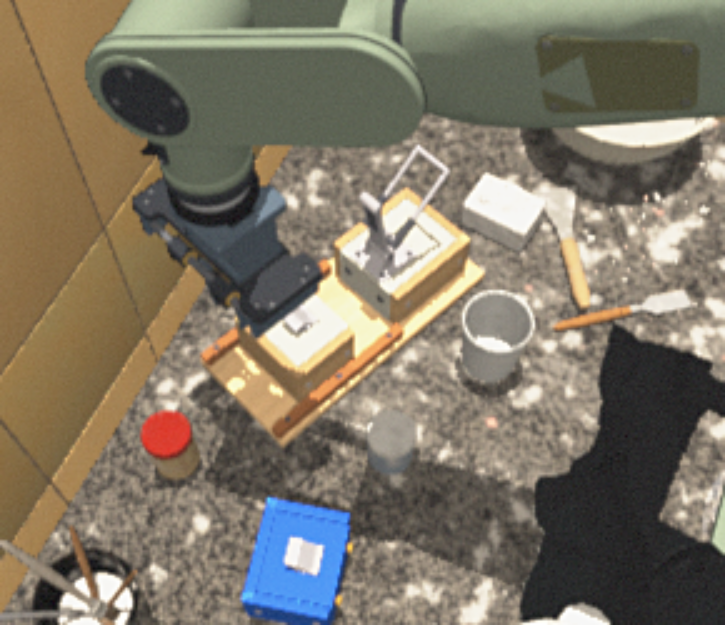

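The scene picture shows the gripper above the outer end of the loose half, with the body clear of the wall. Next I lower it outside the half and push.

```bash
python3 -m pendant '[[[0.001,0.0,0.003],[0,0,0]],[[0.001,0.05,0.003],[0,0,0]],[[0.001,0.11,0.003],[0,0,0]],[[0.001,0.155,0.003],[0,0,0]],[[0.001,0.155,0.003],[0,0,0]]]'; python3 -c "
from h import *
delta([.076,0,.045])"
```

```text
time_s: 3.15
ee_pos: [0.6372, 0.0857, 0.0483]
eef_rot: [-1.572, 0.002, -0.396]
ft_force: [0.6, -0.5, 0.7]
grip_width: 0.35
t 3.15 tcp frame [ 0.1527 -0.001   0.0483] world [0.6372 0.0857 0.0483] rot [-1.572  0.002 -0.396] F(frame) [-0.25 -0.77  0.75] grip 0.35 j [ 0.12  0.56  1.61 -0.    0.97  0.51]
tool delta [-0.0012  0.0034 -0.0767] yaw turn 0.0
```

```bash
python3 -m pendant '[[[0,0,-0.012],[0,0,0]],[[0,0,-0.02],[0,0,0]],[[0,0,-0.028],[0,0,0]],[[0,0,-0.036],[0,0,0]],[[0,0,-0.044],[0,0,0]],[[0,0,-0.052],[0,0,0]],[[0,0,-0.058],[0,0,0]],[[0,0,-0.064],[0,0,0]],[[0,0,-0.068],[0,0,0]],[[0,0,-0.068],[0,0,0]]]'; python3 -c "
from h import *
delta([.076,0,.045])"
```

```text
time_s: 4.4
ee_pos: [0.614, 0.0233, 0.0523]
eef_rot: [-1.566, -0.007, -0.397]
ft_force: [2.4, 4.4, 3.2]
grip_width: 0.345
t 4.4 tcp frame [ 0.0862 -0.0038  0.0523] world [0.614  0.0233 0.0523] rot [-1.566 -0.007 -0.397] F(frame) [ 4.97 -0.53  3.18] grip 0.345 j [0.02 0.51 1.69 0.   0.93 0.41]
tool delta [-0.0038  0.0073 -0.0102] yaw turn 0.0
```

```bash
python3 -m pendant '[[[-0.002,0,-0.003],[0,0,0]],[[-0.002,0,-0.006],[0,0,0]],[[-0.002,0,-0.008],[0,0,0]],[[-0.002,0,-0.008],[0,0,0]]]'; python3 -c "
from h import *
st()
p,d=manip.capture('top');c=w2f(cloud('top',d));np.save('pics/top2.npy',d);cv2.imwrite('pics/t2c.png',cv2.resize(p[115:245,270:450,::-1],None,fx=4.4,fy=4.4,interpolation=2))
m=(d>0)&(c[...,2]>.087)&(c[...,2]<.1)&(abs(c[...,1])<.02)&(c[...,0]>-.02)&(c[...,0]<.1);print('keeper',c[m].mean(0),c[m].min(0),c[m].max(0))
"
```

```text
time_s: 4.9
ee_pos: [0.6087, 0.0168, 0.0516]
eef_rot: [-1.567, -0.006, -0.397]
ft_force: [2.6, 4.5, 4.1]
grip_width: 0.353
t 4.9 tcp frame [ 0.0782 -0.0015  0.0516] world [0.6087 0.0168 0.0516] rot [-1.567 -0.006 -0.397] F(frame) [ 5.19 -0.63  4.1 ] grip 0.353 j [0.01 0.51 1.71 0.   0.92 0.4 ]
keeper [0.01572984 0.00246785 0.09445481] [ 0.00193097 -0.01321628  0.08721435] [0.02490582 0.01437517 0.09958547]
```

View pics/t2c.png

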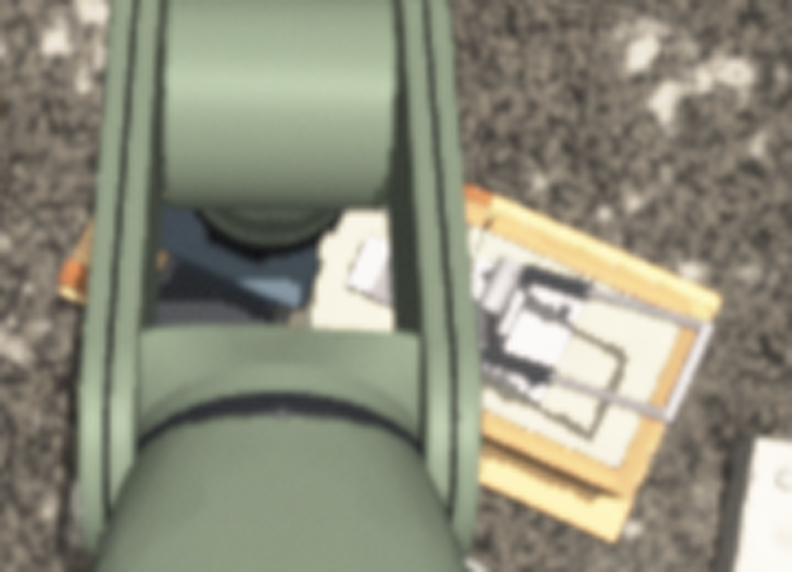

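Partly hidden, but the keeper is at about frame x≈0.014, so the half is nearly home. I'll push on in small steps until the force rises.

```bash
python3 -m pendant '[[[0,0,-0.0015],[0,0,0]],[[0,0,-0.003],[0,0,0]],[[0,0,-0.003],[0,0,0]]]';python3 -c "
from h import *
st()"; python3 -m pendant '[[[0,0,-0.0015],[0,0,0]],[[0,0,-0.003],[0,0,0]],[[0,0,-0.003],[0,0,0]]]'; python3 -c "
from h import *
st()"
```

```text
time_s: 5.32
ee_pos: [0.609, 0.0165, 0.0517]
eef_rot: [-1.562, -0.007, -0.398]
ft_force: [5.7, 12.6, 2.2]
grip_width: 0.349
t 5.325 tcp frame [ 0.078  -0.0018  0.0517] world [0.609  0.0165 0.0517] rot [-1.562 -0.007 -0.398] F(frame) [13.82 -0.42  2.2 ] grip 0.349 j [0.01 0.51 1.71 0.01 0.92 0.4 ]
time_s: 5.7
ee_pos: [0.6091, 0.0165, 0.0518]
eef_rot: [-1.557, -0.008, -0.4]
ft_force: [8.6, 20.9, 0.2]
grip_width: 0.351
t 5.7 tcp frame [ 0.0781 -0.0019  0.0518] world [0.6091 0.0165 0.0518] rot [-1.557 -0.008 -0.4  ] F(frame) [22.55  0.18  0.21] grip 0.351 j [0.   0.51 1.71 0.01 0.91 0.39]
```

Hard stop with the force at 22 N and no further motion, so the half is home. Now I back off, rise and go over behind the lever.

```bash
python3 -m pendant '[[[0,0,0.02],[0,0,0]],[[0,0,0.03],[0,0,0]],[[0,-0.06,0.03],[0,0,0]],[[0,-0.12,0.03],[0,0,0]],[[0,-0.18,0.03],[0,0,0]],[[0,-0.24,0.03],[0,0,0]],[[0,-0.26,0.0],[0,0,0]],[[0,-0.26,-0.06],[0,0,0]],[[0,-0.26,-0.12],[0,0,0]],[[0,-0.26,-0.165],[0,0,0]],[[0,-0.26,-0.165],[0,0,0]]]' 1; python3 - <<'E'
from h import *
delta([-.088,0,.168])
p,d=manip.capture('top');c=w2f(cloud('top',d));cv2.imwrite('pics/t3.png',cv2.resize(p[:,150:500,::-1],None,fx=1.5,fy=1.5))
p,d=manip.capture("scene");cv2.imwrite("pics/s3.png",cv2.resize(p[60:310,180:470,::-1],None,fx=2.5,fy=2.5))
E
```

```text
time_s: 7.08
ee_pos: [0.5386, -0.1443, 0.3092]
eef_rot: [-1.573, 0.0, -0.401]
ft_force: [-0.0, 0.7, -0.9]
grip_width: 0.004
t 7.075 tcp frame [-0.0976  0.0008  0.3092] world [ 0.5386 -0.1443  0.3092] rot [-1.573  0.    -0.401] F(frame) [ 0.61  0.28 -0.88] grip 0.004 j [-0.28  0.25  1.43 -0.    1.47  0.12]
tool delta [0.0008 0.1412 0.0098] yaw turn 0.0
```

View pics/s3.png

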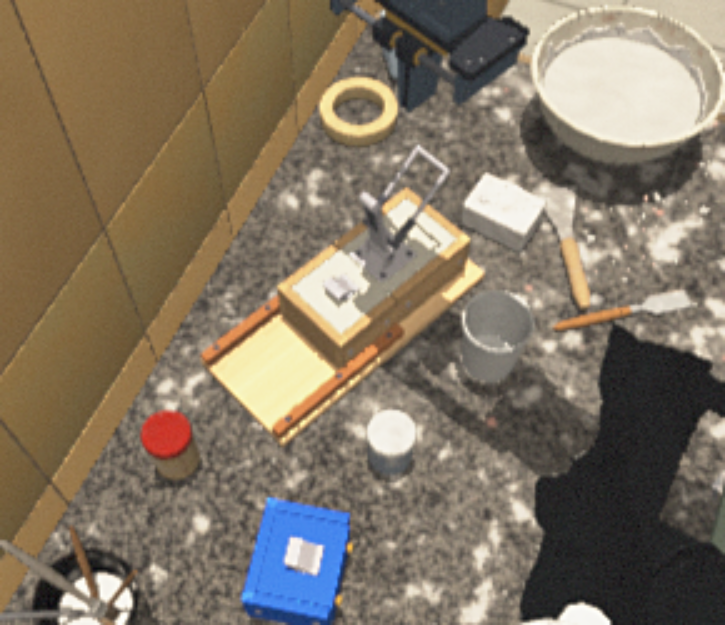

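```bash
python3 - <<'E'
from h import *
p,d=manip.capture("scene");u=proj("scene",manip.sense()["ee_pos"]);print(u);x,y=int(u[0]),int(u[1])
cv2.imwrite("pics/s4.png",cv2.resize(p[max(0,y-60):y+60,x-70:x+70,::-1],None,fx=5,fy=5))
p,d=manip.capture("wrist");cv2.imwrite("pics/w4.png",p[:,:,::-1])
E
```

```text
[345.34856077  99.92557399]
```

View pics/s4.png

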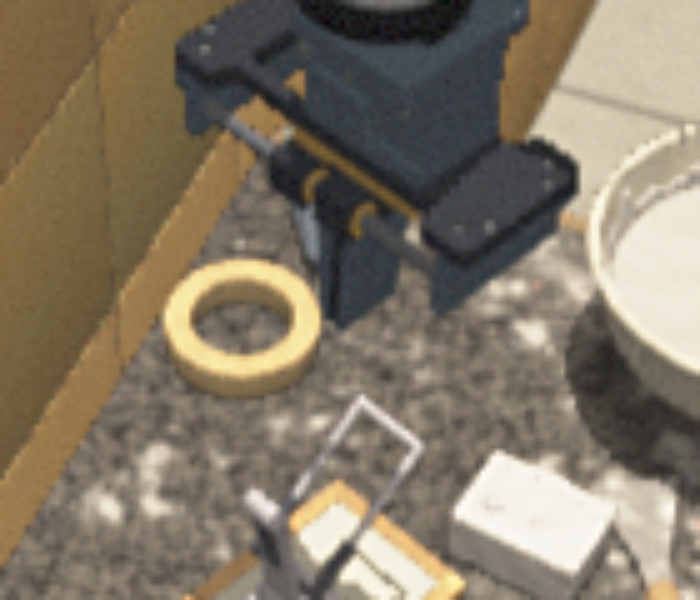

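View pics/w4.png

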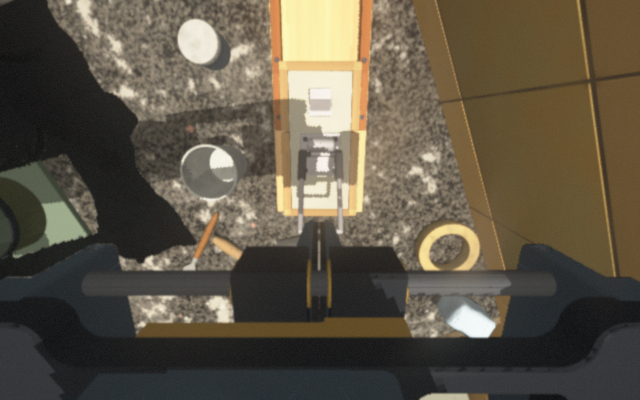

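```bash
python3 -m pendant '[[[0,0.0,0.01],[0,0,0]],[[0,0.05,0.01],[0,0,0]],[[0,0.1,0.01],[0,0,0]],[[0,0.138,0.01],[0,0,0]],[[0,0.138,0.01],[0,0,0]]]';python3 -c "
from h import *
delta([-.04,0,.17])"
```

```text
time_s: 7.9
ee_pos: [0.5427, -0.1303, 0.1682]
eef_rot: [-1.572, 0.007, -0.394]
ft_force: [0.2, 0.3, 0.6]
grip_width: 0.005
t 7.9 tcp frame [-0.083   0.0024  0.1682] world [ 0.5427 -0.1303  0.1682] rot [-1.572  0.007 -0.394] F(frame) [ 0.32 -0.05  0.6 ] grip 0.005 j [-0.26  0.33  1.67  0.    1.15  0.14]
tool delta [ 0.0026 -0.0019  0.043 ] yaw turn 0.0
```

```bash
python3 -m pendant '[[[0.002,0,0.01],[0,0,0]],[[0.002,0,0.018],[0,0,0]],[[0.002,0,0.024],[0,0,0]],[[0.002,0,0.03],[0,0,0]],[[0.002,0,0.036],[0,0,0]],[[0.002,0,0.042],[0,0,0]],[[0.002,0,0.042],[0,0,0]]]';cat >> h.py <<'E'
def latch():
    for n in("top","scene"):
        p,d=manip.capture(n);c=w2f(cloud(n,d))
        m=(d>0)&(abs(c[...,1])<.04)&(c[...,0]>-.22)&(c[...,0]<.07)&(c[...,2]>.088)&(c[...,2]<.26)
        q=c[m];out=p[..., ::-1].copy()
        for a,b in((f2w([-.055,0,.102]),(255,0,0)),(f2w([.021,0,.083]),(0,255,0))):
            u=proj(n,a);cv2.circle(out,(int(u[0]),int(u[1])),1,b,-1)
        u=proj(n,f2w([-.055,0,.14]));x,y=int(u[0]),int(u[1])
        cv2.imwrite(f"pics/L_{n}_{manip.sense()['time_s']:.2f}.png",cv2.resize(out[max(0,y-60):y+60,x-70:x+70],None,fx=5,fy=5,interpolation=2));print(f"pics/L_{n}_{manip.sense()['time_s']:.2f}.png",len(q))
        np.save(f'pics/{n}_last.npy',d)
E
python3 -c "
from h import *
st();latch()"
```

```text
time_s: 8.78
ee_pos: [0.5623, -0.0934, 0.1708]
eef_rot: [-1.57, 0.001, -0.396]
ft_force: [0.5, -0.4, -0.1]
grip_width: 0.004
t 8.775 tcp frame [-0.0414 -0.0014  0.1708] world [ 0.5623 -0.0934  0.1708] rot [-1.57e+00  1.00e-03 -3.96e-01] F(frame) [-0.21 -0.62 -0.13] grip 0.004 j [-0.19  0.34  1.64  0.    1.16  0.21]
pics/L_top_8.82.png 163
pics/L_scene_8.88.png 383
```

View pics/L_scene_8.88.png

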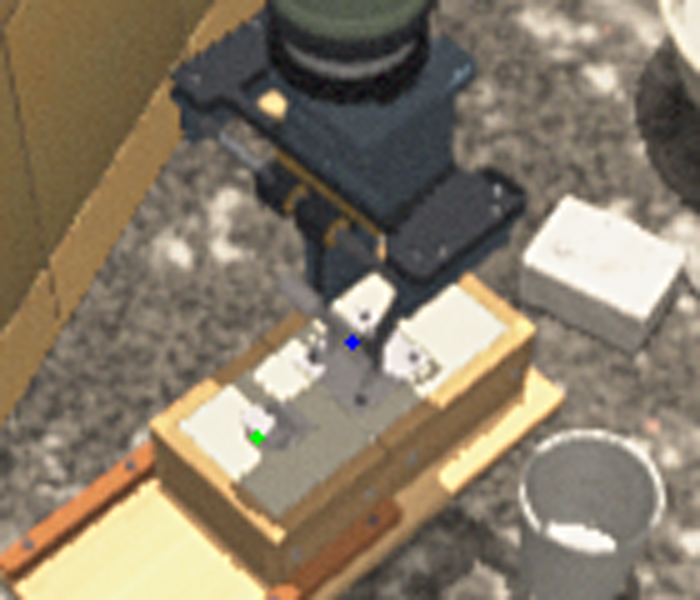

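```bash
python3 -c "
from h import *
c=w2f(cloud('scene',np.load('pics/scene_last.npy')))
m=(abs(c[...,1])<.02)&(c[...,0]>-.06)&(c[...,0]<.05)&(c[...,2]>.1)&(c[...,2]<.25);p=c[m];p=p[np.argsort(p[:,2])];print(p[::8].round(3).tolist())"
```

```text
[[-0.048, -0.016, 0.1], [-0.048, -0.017, 0.104], [-0.049, 0.012, 0.113], [-0.038, 0.009, 0.13], [-0.045, 0.011, 0.135], [-0.046, 0.009, 0.137], [-0.053, 0.018, 0.143], [-0.025, 0.007, 0.154], [-0.019, 0.012, 0.169], [-0.046, 0.008, 0.177], [-0.025, 0.006, 0.18], [-0.026, 0.009, 0.183], [-0.026, -0.006, 0.185], [-0.006, 0.003, 0.186], [-0.006, -0.012, 0.189], [-0.011, 0.013, 0.191], [-0.026, 0.001, 0.192], [-0.008, 0.013, 0.193], [-0.043, 0.01, 0.194], [-0.039, 0.011, 0.195], [-0.045, 0.008, 0.195], [-0.036, 0.01, 0.196], [-0.005, 0.004, 0.197], [-0.026, 0.001, 0.2], [-0.027, 0.0, 0.204], [-0.028, 0.01, 0.207], [-0.026, 0.005, 0.209], [-0.048, 0.012, 0.213], [-0.034, 0.011, 0.216], [-0.03, 0.012, 0.22]]
```

The scene shows the lever leaning to the keeper at about 2.03 rad (end at about frame (−0.01, 0.19)). The keeper is at px (255,435) of the crop. Next I rise out of the loop and come in behind its bar.

```bash
python3 -m pendant '[[[0,0,-0.004],[0,0,0]],[[0,-0.05,-0.004],[0,0,0]],[[0,-0.1,-0.004],[0,0,0]],[[0,-0.1,-0.004],[0,0,0]],[[0,-0.1,-0.06],[0,0,0]],[[0,-0.1,-0.11],[0,0,0]],[[0,-0.1,-0.11],[0,0,0]],[[0,-0.1,-0.11],[0,0,0]]]';python3 -c "
from h import *
delta([-.15,0,.195]);latch()
c=w2f(cloud('scene',np.load('pics/scene_last.npy')))
m=(abs(c[...,1])<.03)&(c[...,0]>-.13)&(c[...,0]<.05)&(c[...,2]>.1)&(c[...,2]<.25);p=c[m];p=p[np.argsort(p[:,2])];print(p[-60::3].round(3).tolist())"
```

```text
time_s: 9.88
ee_pos: [0.5196, -0.1953, 0.2701]
eef_rot: [-1.57, 0.001, -0.397]
ft_force: [-0.3, -0.2, 0.3]
grip_width: 0.007
t 9.875 tcp frame [-0.1519 -0.0015  0.2701] world [ 0.5196 -0.1953  0.2701] rot [-1.57e+00  1.00e-03 -3.97e-01] F(frame) [-0.32  0.18  0.25] grip 0.007 j [-0.38  0.26  1.51  0.    1.37  0.02]
tool delta [-0.0014  0.0751  0.0018] yaw turn 0.0
pics/L_top_9.93.png 764
pics/L_scene_9.97.png 407
[[-0.092, 0.025, 0.199], [-0.091, -0.023, 0.199], [-0.102, 0.023, 0.202], [-0.096, 0.025, 0.204], [-0.094, -0.019, 0.205], [-0.101, 0.023, 0.207], [-0.098, -0.02, 0.209], [-0.096, -0.021, 0.209], [-0.101, 0.008, 0.21], [-0.103, 0.025, 0.211], [-0.101, 0.019, 0.212], [-0.1, 0.005, 0.213], [-0.103, 0.013, 0.213], [-0.102, -0.016, 0.213], [-0.103, -0.005, 0.214], [-0.101, 0.003, 0.214], [-0.102, 0.018, 0.214], [-0.104, 0.016, 0.214], [-0.104, -0.003, 0.215], [-0.102, 0.006, 0.215]]
```

The bar is measured at frame (−0.102, 0.212), matching prediction. I'll go down behind it and push it over.

```bash
python3 -m pendant '[[[0,0.04,0],[0,0,0]],[[0,0.075,0],[0,0,0]],[[0,0.075,0.02],[0,0,0]],[[0,0.075,0.035],[0,0,0]],[[0,0.075,0.047],[0,0,0]],[[0,0.075,0.059],[0,0,0]],[[0,0.075,0.071],[0,0,0]],[[0,0.075,0.081],[0,0,0]],[[0,0.075,0.09],[0,0,0]],[[0,0.075,0.098],[0,0,0]],[[0,0.075,0.106],[0,0,0]],[[0,0.075,0.106],[0,0,0]]]';python3 -c "
from h import *
st();latch()"
```

```text
time_s: 11.48
ee_pos: [0.5609, -0.0974, 0.1959]
eef_rot: [-1.571, -0.0, -0.395]
ft_force: [0.1, -0.0, -0.0]
grip_width: 0.001
t 11.475 tcp frame [-0.0456 -0.0016  0.1959] world [ 0.5609 -0.0974  0.1959] rot [-1.571 -0.    -0.395] F(frame) [ 0.04 -0.11 -0.04] grip 0.001 j [-0.19  0.32  1.61 -0.    1.21  0.2 ]
pics/L_top_11.53.png 171
pics/L_scene_11.57.png 423
```

View pics/L_scene_11.57.png

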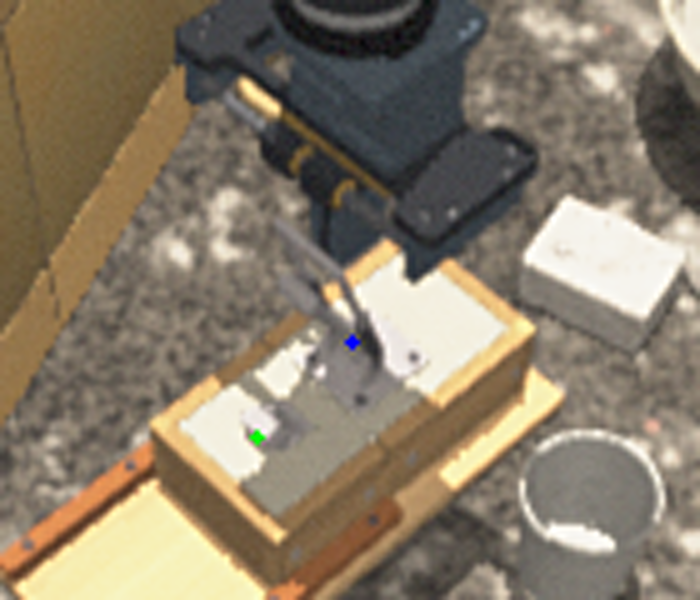

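The loop's bar (crop px 310,240) is leaning past vertical, still by the finger. I'll carry it a bit further, a little higher.

```bash
python3 -m pendant '[[[0,-0.012,0.004],[0,0,0]],[[0,-0.012,0.012],[0,0,0]],[[0,-0.012,0.022],[0,0,0]],[[0,-0.012,0.03],[0,0,0]],[[0,-0.012,0.03],[0,0,0]],[[0,-0.012,0.03],[0,0,0]]]';python3 -c "
from h import *
st();latch()"
```

```text
time_s: 12.32
ee_pos: [0.5722, -0.0701, 0.2078]
eef_rot: [-1.571, 0.0, -0.396]
ft_force: [-0.5, 0.1, 0.1]
grip_width: 0.003
t 12.325 tcp frame [-0.0161 -0.0015  0.2078] world [ 0.5722 -0.0701  0.2078] rot [-1.571  0.    -0.396] F(frame) [-0.1   0.49  0.1 ] grip 0.003 j [-0.14  0.33  1.57 -0.    1.25  0.25]
pics/L_top_12.38.png 73
pics/L_scene_12.43.png 459
```

View pics/L_scene_12.43.png

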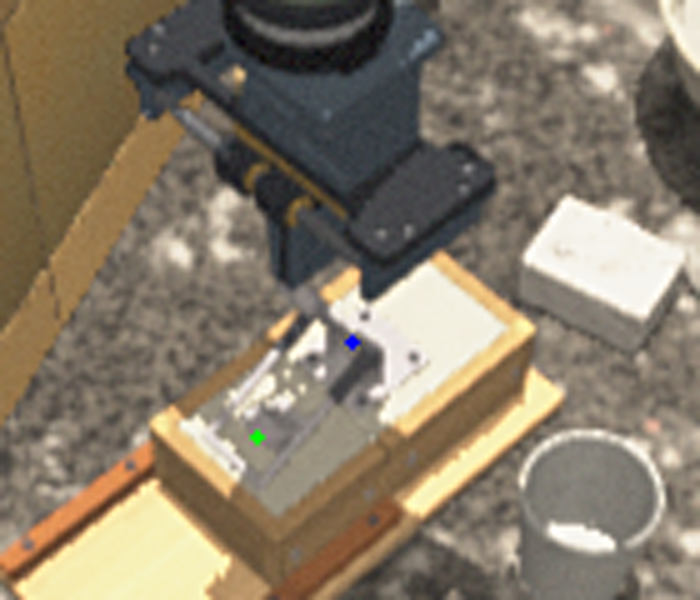

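```bash
python3 -c "
from h import *
c=w2f(cloud('scene',np.load('pics/scene_last.npy')))
m=(abs(c[...,1])<.03)&(c[...,0]>-.06)&(c[...,0]<.06)&(c[...,2]>.083)&(c[...,2]<.25);p=c[m];p=p[np.argsort(p[:,0])];print(p[::10].round(3).tolist())"
```

```text
[[-0.06, 0.018, 0.103], [-0.053, -0.008, 0.083], [-0.05, -0.006, 0.098], [-0.049, 0.027, 0.132], [-0.048, 0.014, 0.085], [-0.047, -0.023, 0.083], [-0.046, 0.006, 0.138], [-0.044, 0.024, 0.129], [-0.042, -0.023, 0.084], [-0.04, 0.012, 0.131], [-0.038, 0.028, 0.085], [-0.035, 0.012, 0.141], [-0.033, 0.023, 0.125], [-0.031, 0.01, 0.237], [-0.029, -0.021, 0.122], [-0.027, 0.013, 0.158], [-0.025, 0.009, 0.217], [-0.023, 0.008, 0.213], [-0.021, 0.01, 0.229], [-0.019, 0.008, 0.213], [-0.018, 0.006, 0.169], [-0.016, 0.008, 0.22], [-0.014, 0.01, 0.239], [-0.012, -0.021, 0.109], [-0.011, 0.005, 0.196], [-0.009, 0.011, 0.248], [-0.008, 0.009, 0.215], [-0.007, -0.002, 0.19], [-0.006, 0.004, 0.196], [-0.005, -0.021, 0.107], [-0.002, 0.011, 0.23], [-0.001, -0.003, 0.214], [-0.001, 0.001, 0.247], [-0.0, -0.006, 0.225], [0.0, -0.009, 0.231], [0.001, 0.003, 0.238], [0.001, -0.004, 0.232], [0.001, 0.011, 0.242], [0.004, 0.025, 0.104], [0.007, -0.004, 0.091], [0.01, -0.005, 0.093], [0.013, 0.014, 0.086], [0.014, -0.022, 0.094], [0.016, 0.001, 0.09], [0.019, -0.013, 0.093], [0.02, -0.024, 0.093], [0.023, 0.004, 0.096], [0.025, -0.011, 0.092], [0.03, 0.02, 0.09], [0.035, -0.025, 0.086], [0.04, -0.007, 0.086], [0.043, 0.001, 0.087]]
```

The loop has dropped over the keeper: the bar lies on the half at frame (0.042, 0.086), beyond the lip, and its wires straddle the keeper (crop px 210,445). Now I move round to the keeper side of the lever.

```bash
python3 -m pendant '[[[0,-0.05,0],[0,0,0]],[[0,-0.05,0.03],[0,0,0]],[[0,-0.05,0.06],[0,0,0]],[[0,-0.05,0.06],[0,0,0]],[[0,-0.02,0.06],[0,0,0]],[[0,0.027,0.06],[0,0,0]],[[0,0.027,0.06],[0,0,0]]]';python3 -c "
from h import *
delta([-.03,0,.184])"
```

```text
time_s: 13.3
ee_pos: [0.5925, -0.0156, 0.1776]
eef_rot: [-1.574, 0.008, -0.397]
ft_force: [0.2, -0.6, 0.1]
grip_width: 0.008
t 13.3 tcp frame [0.042  0.0009 0.1776] world [ 0.5925 -0.0156  0.1776] rot [-1.574  0.008 -0.397] F(frame) [-0.45 -0.37  0.13] grip 0.008 j [-0.05  0.38  1.57 -0.    1.2   0.35]
tool delta [ 0.0008 -0.0061 -0.072 ] yaw turn 0.0
```

```bash
python3 -m pendant '[[[0,0,-0.012],[0,0,0]],[[0,-0.004,-0.022],[0,0,0]],[[0,-0.006,-0.031],[0,0,0]],[[0,-0.006,-0.039],[0,0,0]],[[0,-0.006,-0.047],[0,0,0]],[[0,-0.006,-0.055],[0,0,0]],[[0,-0.006,-0.063],[0,0,0]],[[0,-0.006,-0.072],[0,0,0]],[[0,-0.006,-0.072],[0,0,0]]]';python3 -c "
from h import *
delta([-.063,0,.186]);latch()"
```

```text
time_s: 14.42
ee_pos: [0.567, -0.0822, 0.1866]
eef_rot: [-1.572, 0.001, -0.397]
ft_force: [1.3, -1.0, -0.5]
grip_width: 0.005
t 14.425 tcp frame [-0.0293 -0.0014  0.1866] world [ 0.567  -0.0822  0.1866] rot [-1.572e+00  1.000e-03 -3.970e-01] F(frame) [-0.4  -1.55 -0.5 ] grip 0.005 j [-0.16  0.34  1.61 -0.    1.2   0.23]
tool delta [-0.0014  0.0007 -0.0337] yaw turn 0.0
pics/L_top_14.47.png 164
pics/L_scene_14.53.png 493
```

View pics/L_scene_14.53.png

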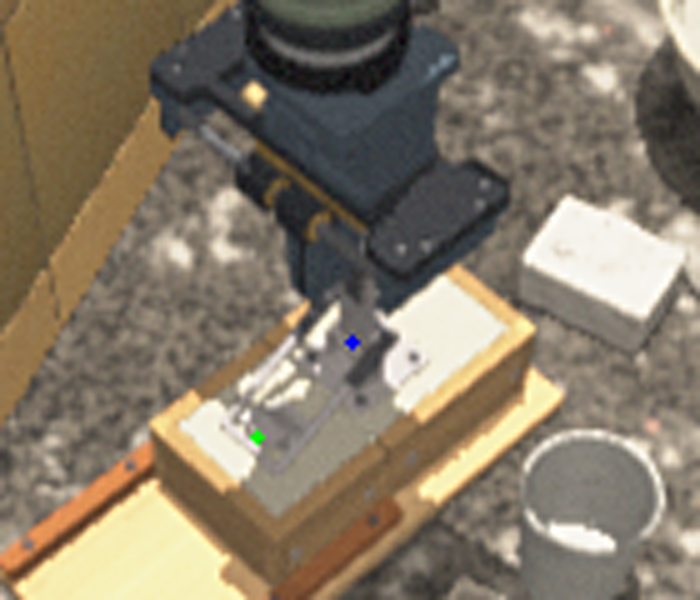

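View pics/L_top_14.47.png

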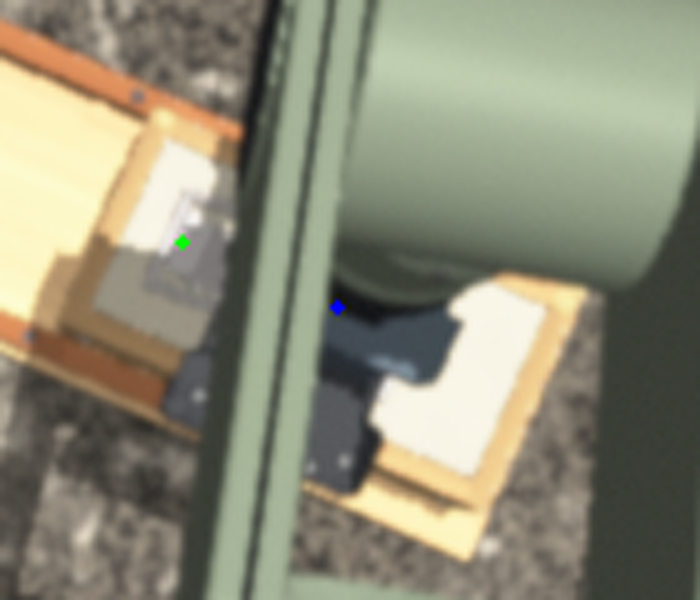

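The bar has been drawn up right behind the keeper lip (scene crop px 240,425), and the loop is still low. Next I push the lever on to about 1.2 rad.

```bash
python3 -m pendant '[[[0,0,-0.007],[0,0,0]],[[0,0,-0.014],[0,0,0]],[[0,0,-0.021],[0,0,0]],[[0,0,-0.028],[0,0,0]],[[0,0,-0.036],[0,0,0]],[[0,0,-0.036],[0,0,0]]]';python3 -c "
from h import *
delta([-.0676,0,.186]);latch()"
```

```text
time_s: 15.28
ee_pos: [0.5535, -0.1153, 0.187]
eef_rot: [-1.572, -0.0, -0.397]
ft_force: [-0.4, 0.2, 0.7]
grip_width: 0.005
t 15.275 tcp frame [-0.0651 -0.0017  0.187 ] world [ 0.5535 -0.1153  0.187 ] rot [-1.572 -0.    -0.397] F(frame) [0.   0.49 0.73] grip 0.005 j [-0.23  0.32  1.63 -0.    1.19  0.17]
tool delta [-0.0017  0.001  -0.0025] yaw turn 0.0
pics/L_top_15.32.png 272
pics/L_scene_15.38.png 602
```

```bash
cp $(ls -t pics/L_scene*|head -1) pics/v.png; python3 -c "
from h import *
c=w2f(cloud('scene',np.load('pics/scene_last.npy')))
m=(abs(c[...,1])<.03)&(c[...,0]>-.11)&(c[...,0]<.06)&(c[...,2]>.083)&(c[...,2]<.21);p=c[m];p=p[np.argsort(p[:,0])];print(p[::8].round(3).tolist())"
```

```text
[[-0.094, 0.001, 0.197], [-0.085, 0.018, 0.084], [-0.083, 0.008, 0.183], [-0.082, 0.011, 0.17], [-0.08, -0.002, 0.084], [-0.078, 0.011, 0.169], [-0.077, 0.003, 0.171], [-0.076, -0.003, 0.162], [-0.075, -0.009, 0.158], [-0.074, 0.012, 0.16], [-0.072, 0.009, 0.163], [-0.072, 0.006, 0.156], [-0.071, 0.012, 0.149], [-0.07, 0.005, 0.142], [-0.069, -0.011, 0.142], [-0.069, 0.009, 0.148], [-0.068, -0.005, 0.139], [-0.068, 0.024, 0.126], [-0.068, 0.025, 0.118], [-0.067, 0.021, 0.129], [-0.066, 0.018, 0.126], [-0.065, -0.006, 0.132], [-0.065, -0.001, 0.133], [-0.064, -0.009, 0.131], [-0.063, 0.0, 0.131], [-0.062, 0.001, 0.128], [-0.062, 0.027, 0.12], [-0.061, 0.007, 0.13], [-0.06, 0.003, 0.127], [-0.059, 0.013, 0.118], [-0.059, -0.003, 0.112], [-0.059, 0.009, 0.201], [-0.057, 0.019, 0.121], [-0.057, 0.028, 0.121], [-0.056, 0.005, 0.108], [-0.055, 0.025, 0.12], [-0.055, -0.011, 0.109], [-0.054, 0.011, 0.107], [-0.053, -0.004, 0.107], [-0.052, 0.009, 0.198], [-0.051, -0.012, 0.106], [-0.051, -0.007, 0.107], [-0.05, -0.001, 0.203], [-0.05, 0.003, 0.102], [-0.049, 0.004, 0.191], [-0.049, 0.019, 0.12], [-0.049, 0.008, 0.2], [-0.048, -0.004, 0.107], [-0.048, -0.006, 0.205], [-0.047, -0.005, 0.19], [-0.045, -0.0, 0.084], [-0.043, -0.02, 0.115], [-0.041, -0.017, 0.085], [-0.039, -0.019, 0.115], [-0.038, 0.027, 0.114], [-0.036, -0.013, 0.084], [-0.034, -0.014, 0.085], [-0.031, 0.026, 0.11], [-0.026, -0.022, 0.11], [-0.021, 0.02, 0.105], [-0.017, 0.025, 0.103], [-0.013, 0.025, 0.097], [-0.006, 0.023, 0.096], [-0.002, 0.024, 0.091], [0.001, 0.023, 0.094], [0.004, -0.004, 0.088], [0.006, -0.01, 0.089], [0.008, 0.001, 0.093], [0.01, -0.009, 0.094], [0.013, -0.007, 0.094], [0.014, -0.023, 0.088], [0.016, 0.009, 0.094], [0.017, 0.023, 0.085], [0.02, 0.022, 0.086], [0.021, 0.023, 0.083], [0.023, 0.021, 0.083], [0.024, -0.003, 0.094]]
```

View pics/v.png

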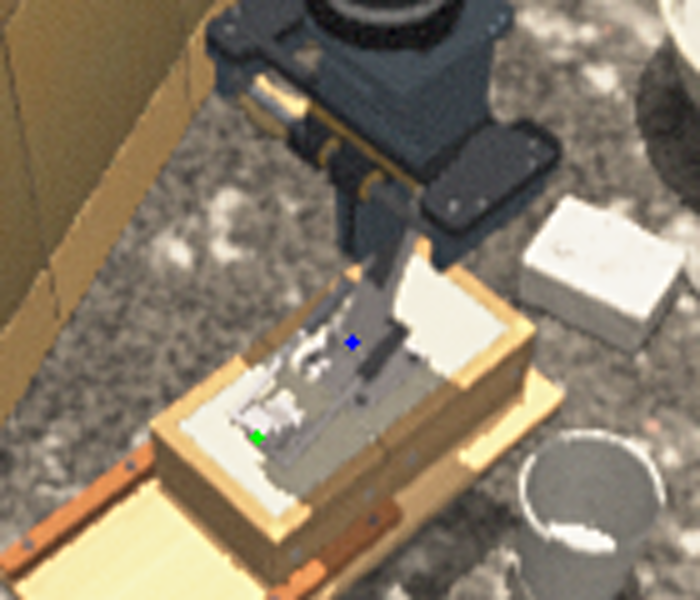

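The bar is now under the lip at frame (0.022, ·, 0.083), so it's hooked; the lever is at about 1.2 rad. Next I follow the lever's arc down.

```bash
python3 -m pendant '[[[0.001,0.004,-0.008],[0,0,0]],[[0.001,0.007,-0.015],[0,0,0]],[[0.001,0.010,-0.0205],[0,0,0]],[[0.001,0.014,-0.026],[0,0,0]],[[0.001,0.018,-0.031],[0,0,0]],[[0.001,0.0225,-0.036],[0,0,0]],[[0.001,0.027,-0.04],[0,0,0]],[[0.001,0.032,-0.0435],[0,0,0]],[[0.001,0.0365,-0.0465],[0,0,0]],[[0.001,0.0365,-0.0465],[0,0,0]]]';python3 -c "
from h import *
delta([-.1187,0,.1395]);latch()
c=w2f(cloud('scene',np.load('pics/scene_last.npy')))
m=(abs(c[...,1])<.015)&(c[...,0]>-.18)&(c[...,0]<-.05)&(c[...,2]>.087)&(c[...,2]<.21);p=c[m];p=p[np.argsort(p[:,0])];print(p[::8].round(3).tolist())"; cp $(ls -t pics/L_scene*|head -1) pics/v2.png
```

```text
time_s: 16.62
ee_pos: [0.5362, -0.1581, 0.1499]
eef_rot: [-1.572, 0.001, -0.396]
ft_force: [0.5, -0.2, 0.1]
grip_width: 0.002
t 16.625 tcp frame [-0.1112 -0.0024  0.1499] world [ 0.5362 -0.1581  0.1499] rot [-1.572e+00  1.000e-03 -3.960e-01] F(frame) [ 0.04 -0.57  0.06] grip 0.002 j [-0.31  0.34  1.7  -0.    1.1   0.09]
tool delta [-0.0024  0.0104 -0.0075] yaw turn 0.0
pics/L_top_16.68.png 940
pics/L_scene_16.73.png 872
[[-0.145, 0.001, 0.155], [-0.132, 0.006, 0.153], [-0.127, 0.008, 0.146], [-0.124, 0.003, 0.144], [-0.121, 0.012, 0.201], [-0.118, 0.013, 0.144], [-0.115, 0.012, 0.137], [-0.113, 0.006, 0.142], [-0.11, 0.009, 0.174], [-0.108, 0.011, 0.138], [-0.106, 0.012, 0.192], [-0.105, 0.01, 0.183], [-0.104, 0.01, 0.189], [-0.102, 0.011, 0.203], [-0.101, 0.007, 0.132], [-0.1, 0.012, 0.132], [-0.099, 0.01, 0.206], [-0.097, -0.006, 0.132], [-0.097, -0.001, 0.128], [-0.096, -0.009, 0.187], [-0.096, -0.0, 0.133], [-0.096, 0.002, 0.162], [-0.095, 0.0, 0.183], [-0.095, -0.007, 0.181], [-0.095, 0.004, 0.152], [-0.094, 0.002, 0.127], [-0.094, -0.006, 0.125], [-0.093, -0.01, 0.192], [-0.092, 0.011, 0.129], [-0.09, 0.006, 0.125], [-0.088, 0.003, 0.125], [-0.086, 0.01, 0.123], [-0.084, 0.009, 0.12], [-0.081, 0.007, 0.116], [-0.079, 0.014, 0.111], [-0.077, -0.001, 0.121], [-0.076, -0.004, 0.12], [-0.073, -0.005, 0.117], [-0.072, -0.012, 0.115], [-0.069, 0.012, 0.113], [-0.066, -0.006, 0.112], [-0.064, -0.013, 0.108], [-0.062, 0.003, 0.11], [-0.059, 0.005, 0.105], [-0.056, -0.003, 0.106], [-0.054, -0.01, 0.106], [-0.052, -0.003, 0.104], [-0.05, 0.011, 0.105]]
```

View pics/v2.png

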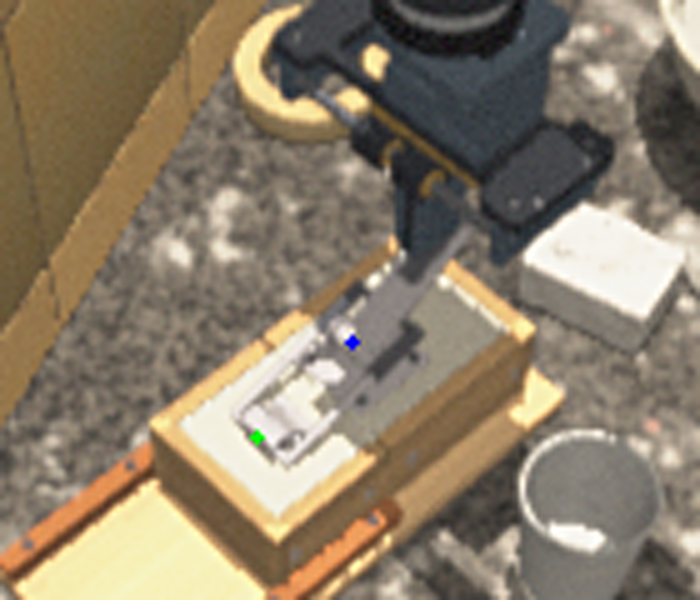

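```bash
python3 -m pendant '[[[0.002,0.005,-0.003],[0,0,0]],[[0.002,0.01,-0.006],[0,0,0]],[[0.002,0.0145,-0.0085],[0,0,0]],[[0.002,0.02,-0.0105],[0,0,0]],[[0.002,0.026,-0.0125],[0,0,0]],[[0.002,0.032,-0.014],[0,0,0]],[[0.002,0.037,-0.016],[0,0,0]],[[0.002,0.042,-0.018],[0,0,0]],[[0.002,0.042,-0.018],[0,0,0]]]';python3 -c "
from h import *
delta([-.127,0,.1055]);latch()
c=w2f(cloud('scene',np.load('pics/scene_last.npy')))
m=(abs(c[...,1])<.015)&(c[...,0]>-.18)&(c[...,0]<-.05)&(c[...,2]>.087)&(c[...,2]<.17);p=c[m];p=p[np.argsort(p[:,0])];print(p[::8].round(3).tolist())"; cp $(ls -t pics/L_scene*|head -1) pics/v3.png
```

```text
time_s: 17.85
ee_pos: [0.5314, -0.1751, 0.108]
eef_rot: [-1.571, 0.001, -0.396]
ft_force: [-0.1, -0.4, -0.2]
grip_width: 0.005
t 17.85 tcp frame [-0.1288 -0.0045  0.108 ] world [ 0.5314 -0.1751  0.108 ] rot [-1.571e+00  1.000e-03 -3.960e-01] F(frame) [-0.44 -0.08 -0.15] grip 0.005 j [-0.34  0.38  1.75 -0.    1.    0.06]
tool delta [-0.0045  0.0025  0.0018] yaw turn 0.0
pics/L_top_17.90.png 975
pics/L_scene_17.95.png 991
[[-0.156, 0.013, 0.102], [-0.15, 0.01, 0.104], [-0.145, 0.007, 0.105], [-0.142, 0.008, 0.156], [-0.138, 0.008, 0.154], [-0.136, 0.003, 0.105], [-0.133, 0.007, 0.136], [-0.128, 0.007, 0.107], [-0.126, 0.006, 0.132], [-0.123, 0.012, 0.101], [-0.12, 0.011, 0.103], [-0.117, 0.007, 0.13], [-0.116, 0.002, 0.104], [-0.115, -0.006, 0.125], [-0.114, -0.007, 0.148], [-0.114, -0.003, 0.151], [-0.113, -0.003, 0.156], [-0.113, -0.007, 0.154], [-0.112, -0.012, 0.122], [-0.112, 0.006, 0.106], [-0.112, -0.01, 0.152], [-0.111, -0.012, 0.136], [-0.111, -0.01, 0.121], [-0.108, 0.01, 0.104], [-0.104, 0.006, 0.103], [-0.102, 0.012, 0.101], [-0.098, -0.009, 0.104], [-0.096, 0.009, 0.104], [-0.093, 0.005, 0.103], [-0.089, -0.0, 0.106], [-0.087, 0.002, 0.101], [-0.083, 0.006, 0.103], [-0.081, 0.004, 0.104], [-0.078, 0.007, 0.105], [-0.075, 0.01, 0.106], [-0.073, -0.008, 0.104], [-0.069, 0.012, 0.103], [-0.065, 0.012, 0.102], [-0.063, -0.007, 0.105], [-0.058, -0.006, 0.105], [-0.055, -0.015, 0.11], [-0.053, -0.013, 0.102], [-0.05, -0.002, 0.102]]
```

View pics/v3.png

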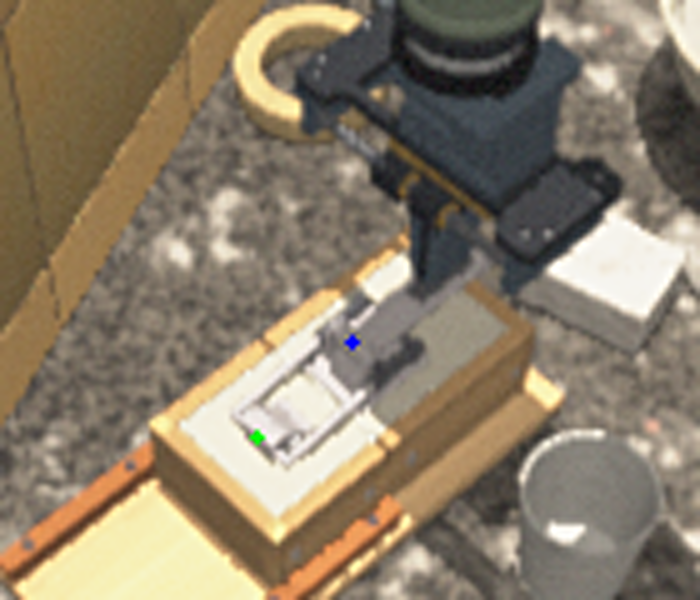

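The lever lies flat: its top is at z≈0.104 along its whole length. I'll press lightly to confirm it's seated, then lift away and look.

```bash
python3 -m pendant '[[[0,0.003,0],[0,0,0]],[[0,0.006,0],[0,0,0]],[[0,0.006,0],[0,0,0]]]'; python3 -m pendant '[[[0,-0.02,0],[0,0,0]],[[0,-0.08,0],[0,0,0]],[[0,-0.14,0],[0,0,0]],[[0,-0.2,0],[0,0,0]],[[0,-0.2,-0.06],[0,0,0]],[[0,-0.2,-0.12],[0,0,0]],[[0.1,-0.2,-0.16],[0,0,0]],[[0.1,-0.2,-0.16],[0,0,0]],[[0.1,-0.2,-0.16],[0,0,0]],[[0.1,-0.2,-0.16],[0,0,0]]]';python3 - <<'E'
from h import *
st();latch()
for n in("top","scene"):
    c=w2f(cloud(n,np.load(f'pics/{n}_last.npy')))
    m=(abs(c[...,1])<.03)&(c[...,0]>-.18)&(c[...,0]<.07)&(c[...,2]>.084)&(c[...,2]<.25);p=c[m]
    a=p[(abs(p[:,1])<.012)&(p[:,0]<-.06)];print(n,"lever zmax/med",a[:,2].max(),np.median(a[:,2]),a[:,0].min())
    b=p[(p[:,0]>0)];print("bar/keeper xmax",b[:,0].max(),"wires z",[(x,np.median(p[(abs(p[:,0]-x)<.006)&(abs(abs(p[:,1])-.0225)<.005)][:,2]).round(4)) for x in(-.04,-.02,0,.015)])
    cw=cloud(n,np.load(f'pics/{n}_last.npy'))
    cw0=cloud(n,np.load(f'pics/{n}0.npy'))
    diff=(np.load(f'pics/{n}_last.npy')-np.load(f'pics/{n}0.npy'))
    for u in ([(298,229),(365,255),(452,235),(256,132),(228,212)] if n=="top" else [(335,235),(378,190),(380,143),(247,240)]): print(u,cw0[u[1],u[0]].round(3),cw[u[1],u[0]].round(3))
    # halves gap
    m=(abs(c[...,1])<.045)&(abs(c[...,1])>.032)&(c[...,2]>.075)&(c[...,2]<.085)&(c[...,0]<.09);print("half top xmax",np.percentile(c[m][:,0],[1,99]), "lowest pts between",((abs(c[...,1])<.045)&(abs(c[...,0]+.03)<.01)&(c[...,2]<.07)).sum())
E
ls -t pics|head -3
```

```text
time_s: 18.32
ee_pos: [0.5321, -0.1752, 0.105]
eef_rot: [-1.571, -0.002, -0.396]
ft_force: [-3.4, 1.3, 14.2]
grip_width: 0.004
time_s: 19.58
ee_pos: [0.5618, -0.3608, 0.302]
eef_rot: [-1.57, 0.001, -0.396]
ft_force: [-1.0, 0.9, 0.8]
grip_width: 0.007
t 19.575 tcp frame [-0.2881 -0.1046  0.302 ] world [ 0.5618 -0.3608  0.302 ] rot [-1.57e+00  1.00e-03 -3.96e-01] F(frame) [0.41 1.28 0.84] grip 0.007 j [-0.59  0.44  1.16  0.    1.54 -0.19]
pics/L_top_19.62.png 1026
pics/L_scene_19.68.png 502
top lever zmax/med 0.11108185516828871 0.10593220174492333 -0.16031885858608624
bar/keeper xmax 0.05882692273446731 wires z [(-0.04, np.float64(0.0943)), (-0.02, np.float64(0.092)), (0, np.float64(0.0889)), (0.015, np.float64(0.0876))]
(298, 229) [0.458 0.086 0.066] [0.458 0.086 0.064]
(365, 255) [ 0.398 -0.076  0.007] [ 0.398 -0.076  0.009]
(452, 235) [ 0.453 -0.279  0.038] [ 0.453 -0.279  0.041]
(256, 132) [0.68  0.189 0.076] [0.68  0.189 0.076]
(228, 212) [0.493 0.246 0.079] [0.493 0.246 0.08 ]
half top xmax [-0.15394092  0.0578324 ] lowest pts between 1
scene lever zmax/med 0.1096477652957104 0.10456123442695663 -0.1591659212827983
bar/keeper xmax 0.024591805671171425 wires z [(-0.04, np.float64(0.0925)), (-0.02, np.float64(0.0892)), (0, np.float64(0.0867)), (0.015, np.float64(0.0852))]
(335, 235) [0.458 0.098 0.065] [0.459 0.097 0.063]
(378, 190) [ 0.403 -0.107  0.025] [ 0.402 -0.105  0.027]
(380, 143) [ 0.454 -0.267  0.038] [ 0.454 -0.267  0.038]
(247, 240) [0.665 0.21  0.074] [0.665 0.21  0.074]
half top xmax [-0.59363204  0.05919963] lowest pts between 0
scene_last.npy
L_scene_19.68.png
top_last.npy
```

View pics/L_scene_19.68.png

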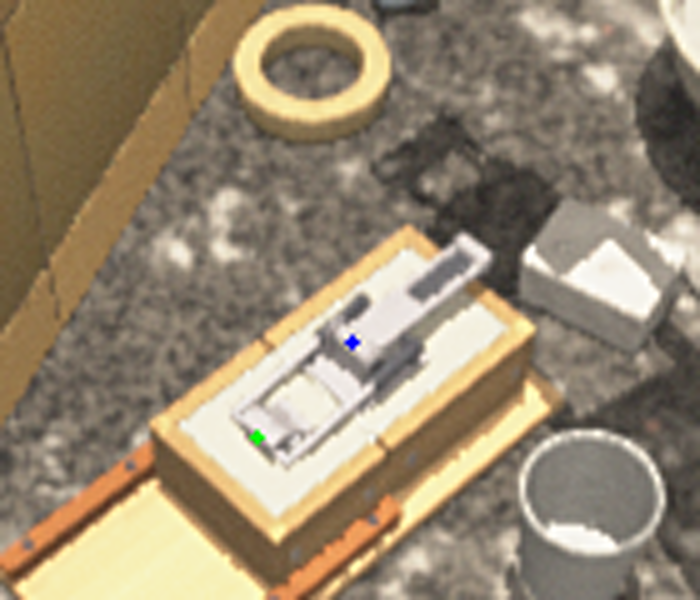

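View pics/L_top_19.62.png

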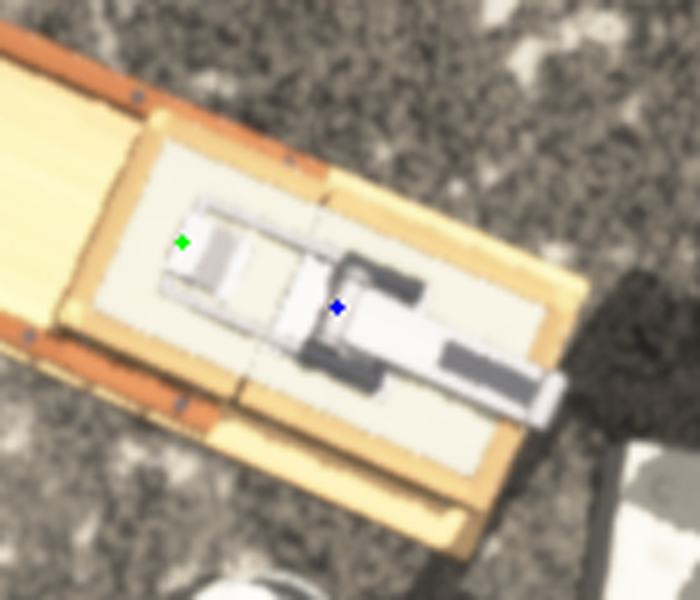

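Both views show the halves shut (joint line closed), the loop's wires straddling the keeper with the bar under the lip, and the lever flat. The bystanders haven't moved and the robot is clear, so I'm handing in.

```bash
python3 -c "
from bench import manip
print(manip.finish_job())"
```

```text
the job is handed in; nothing more can be done
None
```

The mould is closed and latched, and I handed the job in at about 20 s of robot time, with the arm clear of everything. No verdict is reported on hand-in.

**What I did:**
1. I pushed the loose half home until it stopped hard, at 22 N with no further motion.
2. I tipped the lever to about 2.03 rad and swung the loop over the keeper.
3. I drew the bar in under the lip by bringing the lever back, then pressed the lever down over centre until flat, with a last press of about 14 N.

**What the last checks showed:**
- **Half:** its outer face is at frame x ≈ 0.058–0.059, against 0.060 expected and within the calibration error. The joint line looks closed.
- **Lever:** it lies flat, with its top at z ≈ 0.105 along its length. It stayed flat after I let go.
- **Loop:** the wires run straight to the keeper. The bar was seen under the lip at x ≈ 0.022 before tightening and is hidden beneath it now. I judged the loop tight from these positions only; I did not measure the spring stretch.
- **Bystanders:** the white pot, the red-lidded pot, the beaker and the plaster piece show the same depth readings as at the start, to within about 3 mm.

No check failed or disagreed beyond measuring noise.

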